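# Load plug trays under the propagation lamp

## Robot

A 6-joint arm with a two-finger parallel gripper is mounted at the origin on a cart in front of the work surface, level with it; the furniture and walls round the work are solid. World frame = base frame: x ahead of the robot, y to its left, z up, the work surface at z = 0. Lengths are in m, angles in rad, forces in N, time in s.
With the tool pointing down it reaches from about 0.35 to 1 m from the base axis. Payload 7.1 kg.
Tool frame: the origin (TCP) lies between the finger pads; the fingertips stand 22 mm ahead of it and the grasp point (between the pads) lies 3 mm ahead of it; z points along the fingers, y is the line along which they close (so a half turn about z gives the same grasp; the last joint's range is limited). The gripper opens to 85 mm and grips with 20 to 120 N. Pads are 22 mm wide; open, the fingers measure 114 mm over their backs; the gripper's body (76 mm by 85 mm) begins 54 mm behind the grasp point. The pads swing forward as they close: fully open they stand 13 mm farther back than shut.
Start: joints at [-1.309, 0.423, 1.63, -0, 1.089, -0.019], TCP at [0.173, -0.6, 0.253] pointing down, gripper open.
Joint ranges: [-3, 3], [-0.9, 2.11], [0.09, 2.58], [-1.31, 4.45], [0.11, 2.69], [-2.54, 2.54]. Speed limits (rad/s): [2.39, 2.39, 3.01, 3.14, 3.14, 3.14].

## Interface

Orientations are given as a rotation vector (axis times angle).
In Python, from rig import manip gives the robot as it stands. The module is installed in compiled form; this text tells all that it offers. Calls block until the motion is done:
- manip.move_to(position, orientation): joint-space move of the TCP to a pose.
- manip.servo_line(position, orientation=None, rate=0.15): straight line of the TCP; orientation=None keeps the orientation; rate is the mean speed in m/s.
- manip.set_joints(angles): joint-space move.
- manip.command_gripper(opening, f_grip=None): finger opening in m; f_grip is the grip in N (None keeps the last); returns when the fingers have stopped.
- manip.hold(seconds).
- manip.solve_ik(position, orientation): joint angles nearest the present ones, or None.
- manip.camera(name): name is "scene" or "top"; returns a dict with "image" (400x640x3 uint8, red, green, blue), "fx", "fy", "cx", "cy" (pixels), "k1" (the pictures are not rectified: a ray, as slopes to the right and down, at radius r is drawn at 1 + k1 r^2 times it, then the intrinsics apply), "cam_to_world" (4x4, takes a point from camera to world coordinates). Camera axes: x right, y down, z forward; pixel columns grow to the right and rows downward; lengths in m; the calibration is good to about 2 mm. A picture is of the moment at which its call begins. There is no depth.
A pose or a line that the arm cannot do raises manip.IKError and nothing moves.
- manip.sign_off(): hands the job in; it is judged then, once.
Readings, each from a call of its own:
- manip.get_time(): time.
- manip.get_joint_positions(): joint angles.
- manip.get_joint_vel(): joint speeds.
- manip.get_tau(): joint torques, N m.
- manip.get_position(): TCP position.
- manip.get_ee_rot(): TCP orientation.
- manip.get_contact_force(): force on the tool from outside, world axes, zero at the start.
- manip.get_torque(): the same for the moment, N m.
- manip.get_width(): finger opening in m.
- manip.get_grip_force(): force on a finger pad.
Only numpy, scipy, OpenCV 4.12 (cv2) and the standard library are available. Lean on these libraries where they do the work, as an engineer would, in place of code of your own. Each camera call takes 0.05 s, during which the arm holds its last target. There are 200 camera calls.

## Task

Open the low propagation lamp: swing the right end of its guard rail up, unhook the left end and lay the rail aside. Slide every plug tray into the bay tagged with the colour of its grip, fully home against the back stop; the trays are open underneath, so keep them flat on the bench and never lift them. Then put the rail back, one end hooked under the steel lip on the left and the other swung down into the cradle on the right, lying level, and last of all press the red rocker to switch the lamp on; leave the other things on the bench alone.

Things in the scene. Friction and masses are not known exactly. Their poses are not given: they have to be found in the camera images.
- lamp: Low white lamp, fixed. Origin on the bench under the middle of the canopy's front edge; x inward, y left, z up. Canopy x 0 to 100, y -158 to 158, underside at 43, top at 66, ribs to 71 mm. Bays beneath at y = 84, 0, -84 mm; back stop at x = 89. End cheeks (|y| 150 to 158) run forward to x = -86 as arms 34 mm high with the rail's two seats (|y| 126 to 150).
- tray_blue: Open-bottomed black plug tray with a blue grip, absent in some starts. Body 84 (x) x 66 (y) x 34 mm, 0.15 kg, seedlings to 37 mm; origin at the centre of the body's underside, z up. Grip: upright bar on the -x end, 14 mm thick (y), from x = -41 to -81 mm, 1 to 29 mm high; pinch it from above across y at x = -74 mm. Home, its x axis is along the lamp's.
- tray_yellow: Open-bottomed black plug tray with a yellow grip, absent in some starts. Body 84 (x) x 66 (y) x 34 mm, 0.15 kg, seedlings to 37 mm; origin at the centre of the body's underside, z up. Grip: upright bar on the -x end, 14 mm thick (y), from x = -41 to -81 mm, 1 to 29 mm high; pinch it from above across y at x = -74 mm. Home, its x axis is along the lamp's.
- tray_red: Open-bottomed black plug tray with a red grip, absent in some starts. Body 84 (x) x 66 (y) x 34 mm, 0.15 kg, seedlings to 37 mm; origin at the centre of the body's underside, z up. Grip: upright bar on the -x end, 14 mm thick (y), from x = -41 to -81 mm, 1 to 29 mm high; pinch it from above across y at x = -74 mm. Home, its x axis is along the lamp's.
- bay_blue (a point): Home point of the blue tray's origin: on the bench in the left (+y) bay (blue tag on the canopy's front edge above), reached when the tray meets the back stop. The bay is 74 mm wide between guides 12 mm high, whose flared tips reach 23 mm out in front of the canopy's edge.
- bay_yellow (a point): Home point of the yellow tray's origin: on the bench in the middle bay (yellow tag on the canopy's front edge above), reached when the tray meets the back stop. The bay is 74 mm wide between guides 12 mm high, whose flared tips reach 23 mm out in front of the canopy's edge.
- bay_red (a point): Home point of the red tray's origin: on the bench in the right (-y) bay (red tag on the canopy's front edge above), reached when the tray meets the back stop. The bay is 74 mm wide between guides 12 mm high, whose flared tips reach 23 mm out in front of the canopy's edge.
- rail: Guard rail, 0.26 kg, seated at the start; inverted T: steel foot 36 (x) x 292 (y) x 5 mm, web 10 mm thick (x), 210 mm long (y), 5 to 45 mm high, black bands near its ends. Origin at the centre of the foot's underside, y along the rail, z up. Both ends alike (41 mm of bare foot past the web), so it fits either way round. Pinch the web from above across x at the middle.
- rail_seat (a point): Where the rail's origin lies when seated: 58 mm in front of the canopy's edge, 14 mm above the bench; axes as the lamp's, the rail along y, level. The foot rests on both ledges with 4 mm of play at each end and either side, and passes 5 mm in front of the tray grips. The bench round world x = 0.44, y = 0.40 is free to lay the rail on, along x.
- lip (a point): Inner lower edge of the steel lip over the left (+y) seat, at lamp y = 126. The lip covers the seat's 24 mm up to the cheek arm: ledge top at 14, lip underside at 30, lip top at 35 mm above the bench; side walls 45 mm apart. The rail's foot goes in endways toward +y, tilted, its other end raised by 0.1 to 0.2 rad.
- cradle (a point): Middle of the right (-y) seat's ledge, 14 mm above the bench: a cradle open at the top, 45 mm wide (x) between walls 34 mm high, closed at its outer end by the cheek arm, 34 mm high. The rail's right end swings down into it.
- lamp_switch (a joint): Red rocker switch on the right of the canopy's top, 46 (x) x 24 (y) mm. 0 = off (front half raised), 0.4 rad = on (front half fully down); it stays where it is put and needs about 2 N.
- switch_front (a point): Top face of the rocker's front half: press straight down here (about 6 mm of travel).
- timer: White bench timer, 64 x 70 x 21 mm, a bystander; origin at its underside.
- tape: Roll of blue tape, 102 mm across, 24 mm high, a bystander; origin at its underside.
- vial: Small bottle, 25 mm across, 64 mm high, a bystander; origin at its underside.

How it is judged:
On the way, in this order (a step that is already met when the one before it is completed fails the run):
1. the guard rail is taken off (distance between rail and rail_seat above 0.1 m), for 0.2 s.
2. every tray that is there is home in its own bay, and released (horizontal distance between tray_blue and bay_blue below 0.01 m and angle between the x axis of each of tray_blue, tray_yellow, tray_red and the x axis of lamp, either way round below 0.1 rad and height (world z) of each of tray_blue, tray_yellow, tray_red below 0.004 m and linear speed of each of tray_blue, tray_yellow, tray_red below 0.02 m/s and contact force between the fingers and tray_blue below 0.1 N and horizontal distance between tray_yellow and bay_yellow below 0.01 m and contact force between the fingers and tray_yellow below 0.1 N and horizontal distance between tray_red and bay_red below 0.01 m and contact force between the fingers and tray_red below 0.1 N), for 0.2 s.
3. the guard rail lies level in both seats, its left end under the lip, and is released (horizontal distance between rail and rail_seat below 0.01 m and z of rail in the frame of rail_seat below 0.005 m and angle between rail's own z axis and vertical below 0.05 rad and angle between the y axis of rail and the y axis of lamp, either way round below 0.06 rad and contact force between the fingers and rail below 0.1 N), for 0.2 s.
4. the lamp is switched on (value of joint lamp_switch above 0.3 rad), for 0.2 s.
At the end, for the whole second after the job is handed in: Each tray flat within 10 mm of its bay's home point and 0.10 rad of square; the rail within 10 mm across and 5 mm in height of its seat, level within 0.05 and along the lamp within 0.06 rad; the rocker over 0.3 rad; all released and at rest (all of step 2 and all of step 3 and value of joint lamp_switch above 0.3 rad and linear speed of rail below 0.02 m/s); the robot touches nothing.
It fails at once if the blue tray is lifted more than 15 mm off the bench or tipped more than 0.25 rad (height (world z) of tray_blue above 0.015 m or angle between tray_blue's own z axis and vertical above 0.25 rad).
It fails at once if the yellow tray is lifted more than 15 mm off the bench or tipped more than 0.25 rad (height (world z) of tray_yellow above 0.015 m or angle between tray_yellow's own z axis and vertical above 0.25 rad).
It fails at once if the red tray is lifted more than 15 mm off the bench or tipped more than 0.25 rad (height (world z) of tray_red above 0.015 m or angle between tray_red's own z axis and vertical above 0.25 rad).
It fails at once if the timer, tape or small bottle is pushed more than 3 cm from its place (distance of any of timer, tape, vial from where it was at the start of the episode above 0.03 m).
Of tray_blue, tray_yellow, tray_red only 2 to 3 are there at a start; the rules pass over those that are not, and their reading is None.
At some moment in a run one of tray_blue, tray_yellow, tray_red may be knocked a few centimetres aside while the robot is not near it.
Once in a run the grip may slacken for a moment while it holds something.
It also fails if it takes over 210 s, if anything falls off the work surface, if the arm or the gripper's body presses on something with over 40 N, if the wrist force passes 120 N, or if a joint passes its speed limit or range.

## Working session

There is one attempt and no reset: what is moved stays moved. The work goes in short steps, each a Python script; the robot and the scene stay as the last script left them, time stands still between calls to the robot, and variables do not carry over. Pictures are saved under pics/ and viewed, at most 14 in all, crops included, and the job is handed in when it is done.

```bash
mkdir -p pics
cat > h.py <<'E'
import numpy as np, cv2
from rig import manip
from scipy.spatial.transform import Rotation as R
def snap(n,save=None):
    c=manip.camera(n)
    if save: cv2.imwrite('pics/'+save+'.png',c['image'][:,:,::-1])
    return c
def ray(c,u,v):
    d=np.array([(u-c['cx'])/c['fx'],(v-c['cy'])/c['fy']]); s=d.copy()
    for _ in range(20): s=d/(1+c['k1']*(s@s))
    T=np.array(c['cam_to_world']); return T[:3,3],T[:3,:3]@np.array([s[0],s[1],1])
def cast(c,u,v,z):
    o,d=ray(c,u,v); return o+d*(z-o[2])/d[2]
def proj(c,p):
    T=np.array(c['cam_to_world']); q=T[:3,:3].T@(np.array(p)-T[:3,3]); s=q[:2]/q[2]; s=s*(1+c['k1']*(s@s))
    return s[0]*c['fx']+c['cx'],s[1]*c['fy']+c['cy']
E
python3 - <<'E'
from h import *
for n in('scene','top'):
    c=snap(n,n+'0'); T=np.array(c['cam_to_world']); print(n,T.round(3).tolist(),c['fx'],c['k1'])
print(manip.get_time(),manip.get_ee_rot())
E
```

```text
scene [[0.927, -0.192, 0.322, 0.152], [-0.374, -0.526, 0.764, -1.092], [0.023, -0.828, -0.56, 0.813], [0.0, 0.0, 0.0, 1.0]] 407.0662127348671 0.023011795080112384
top [[0.003, -0.988, 0.155, 0.422], [-1.0, -0.003, 0.006, -0.096], [-0.005, -0.155, -0.988, 1.145], [0.0, 0.0, 0.0, 1.0]] 384.7739942025223 0.013794676126540794
0.1 [-3.10931003e+00 -4.39418045e-01  2.99402302e-04]
```

View pics/scene0.png

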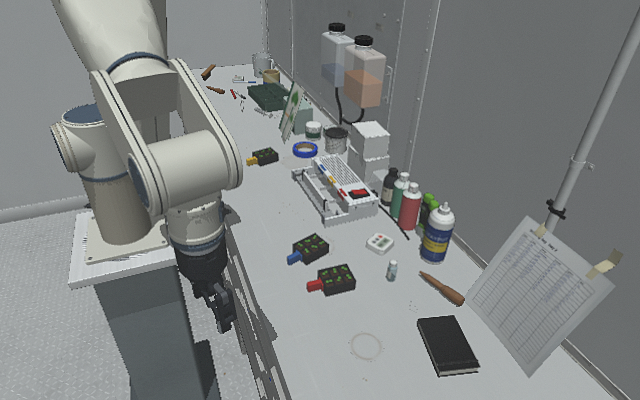

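View pics/top0.png

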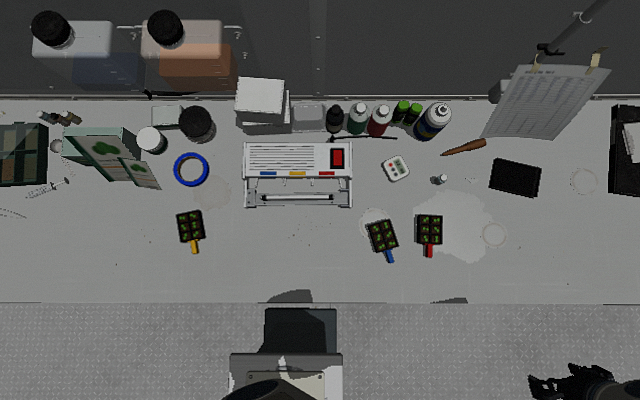

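The top view shows the lamp at about (297,175) and the rail web along its front at (297,197). The yellow tray is at (190,228), blue at (383,238) and red at (429,232). Tape is at (191,170), timer at (396,169) and vial at (438,180).

```bash
cat >> h.py <<'E'
HS={'blue':((100,120,60),(125,255,255)),'yellow':((14,130,90),(30,255,255)),'red':((0,150,60),(8,255,255))}
def blobs(c,col,box,amin=4):
    u0,v0,u1,v1=box
    hsv=cv2.cvtColor(c['image'],cv2.COLOR_RGB2HSV)
    m=cv2.inRange(hsv,*HS[col])
    if col=='red': m|=cv2.inRange(hsv,(172,150,60),(180,255,255))
    k=np.zeros_like(m);k[v0:v1,u0:u1]=m[v0:v1,u0:u1]
    n,_,st,ce=cv2.connectedComponentsWithStats(k)
    return [(int(st[i,4]),ce[i],st[i,:4]) for i in range(1,n) if st[i,4]>=amin]
E
python3 - <<'E'
from h import *
c=snap('top'); s=snap('scene')
for col in HS:
    for a,ce,b in blobs(c,col,(160,130,480,280)): print('top',col,a,ce.round(1),b,cast(c,*ce,0.029).round(3))
    for a,ce,b in blobs(s,col,(230,130,420,300)): print('scene',col,a,ce.round(1),b,cast(s,*ce,0.029).round(3))
cv2.imwrite('pics/crop_t.png',cv2.resize(c['image'][130:220,230:366,::-1],None,fx=5.8,fy=5.8,interpolation=cv2.INTER_CUBIC))
cv2.imwrite('pics/crop_s.png',cv2.resize(s['image'][140:235,280:390,::-1],None,fx=6,fy=6,interpolation=cv2.INTER_CUBIC))
E
```

```text
top blue 362 [190.2 168.8] [173 152  35  34] [0.68  0.288 0.029]
top blue 48 [267.5 173. ] [260 172  16   3] [0.668 0.058 0.029]
top blue 59 [389.6 255.4] [386 249   8  14] [ 0.428 -0.297  0.029]
scene blue 181 [304.8 151.3] [293 142  24  16] [0.667 0.25  0.029]
scene blue 10 [322.7 167. ] [321 165   5   5] [0.687 0.113 0.029]
scene blue 5 [321.4 171.4] [320 170   3   4] [0.67  0.085 0.029]
scene blue 73 [293.9 256. ] [288 250  14  15] [ 0.425 -0.304  0.029]
scene blue 4 [294.  261.5] [293 261   3   2] [ 0.418 -0.324  0.029]
top yellow 48 [296.5 173. ] [289 172  16   3] [ 0.668 -0.028  0.029]
top yellow 69 [193.1 246.3] [188 240   9  14] [0.452 0.267 0.029]
scene yellow 68 [251.6 160.5] [247 156  11   9] [0.449 0.249 0.029]
scene yellow 14 [332.4 178.9] [330 176   6   7] [0.687 0.024 0.029]
scene yellow 13 [330.1 182.5] [328 180   5   7] [0.67  0.005 0.029]
top red 140 [337.  157.3] [333 150   9  16] [ 0.717 -0.148  0.029]
top red 7 [390.  164.3] [389 163   3   3] [ 0.696 -0.305  0.029]
top red 45 [326. 173.] [319 172  15   3] [ 0.669 -0.115  0.029]
top red 56 [429.7 249.6] [428 244   7  13] [ 0.445 -0.412  0.029]
scene red 13 [342.8 192.2] [340 189   7   7] [ 0.687 -0.065  0.029]
scene red 55 [359.  191.4] [352 189  15   5] [ 0.741 -0.08   0.029]
scene red 54 [314.7 282.2] [308 278  15   8] [ 0.443 -0.414  0.029]
```

View pics/crop_t.png

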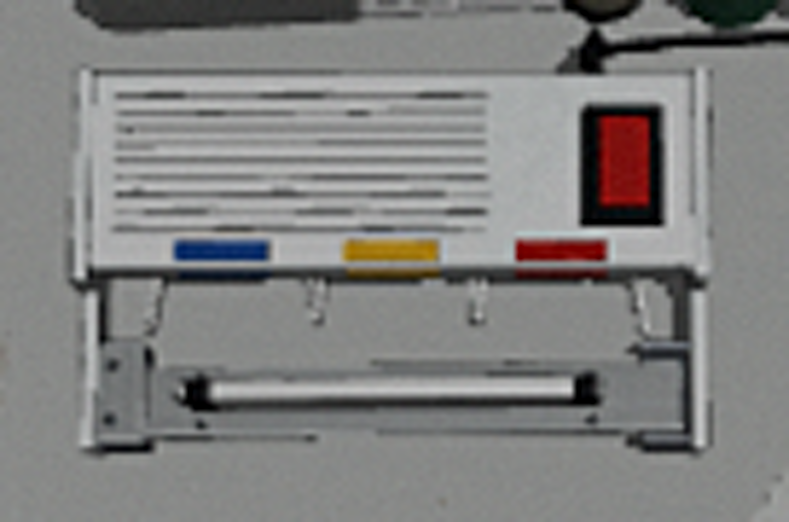

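View pics/crop_s.png

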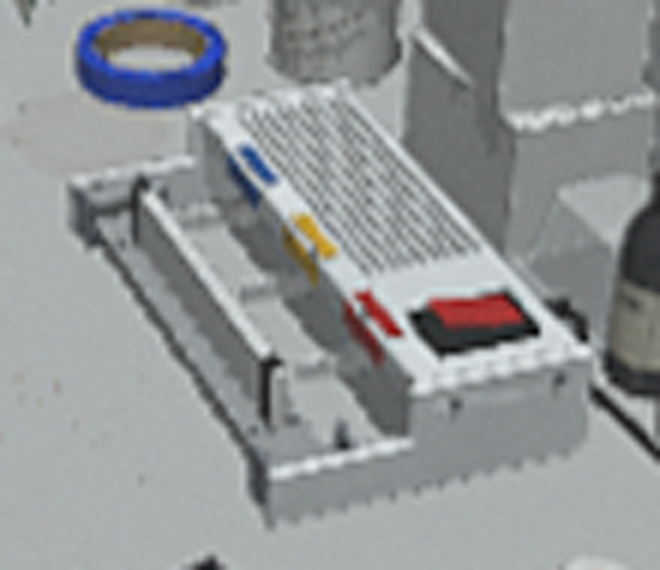

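The close-ups show the lamp nearly square to the world, and all three trays are out on the bench. In the top crop the arm front corners are at about (85,448) and (707,448), the canopy back corners at (82,70) and (707,70), and the rail web runs from (180,390) to (600,388). I will fit the lamp pose from these and take the tray grips and bodies from masks.

```bash
cat >> h.py <<'E'
def trayfit(c,col,box):
    """grip centroid (top z .029) and body by dark blob near it"""
    b=[x for x in blobs(c,col,box,20)]; b.sort(key=lambda x:-x[0]); g=b[0][1]
    gr=cast(c,*g,0.027)
    hsv=cv2.cvtColor(c['image'],cv2.COLOR_RGB2HSV)
    m=((hsv[...,2]<75)|((hsv[...,0]>30)&(hsv[...,0]<80)&(hsv[...,1]>60))).astype(np.uint8)
    k=np.zeros_like(m);u,v=int(g[0]),int(g[1]);k[v-42:v+30,u-32:u+32]=m[v-42:v+30,u-32:u+32]
    k=cv2.morphologyEx(k,cv2.MORPH_CLOSE,np.ones((3,3),np.uint8)); k=cv2.morphologyEx(k,cv2.MORPH_OPEN,np.ones((5,5),np.uint8))
    cs,_=cv2.findContours(k,cv2.RETR_EXTERNAL,cv2.CHAIN_APPROX_NONE); cs=max(cs,key=cv2.contourArea)
    P=np.array([cast(c,*p[0],0.034)[:2] for p in cs.astype(float)])
    r=cv2.minAreaRect((P*1000).astype(np.float32)); 
    ctr=np.array(r[0])/1000; d=ctr-gr[:2]
    box=cv2.boxPoints(r); e=[box[1]-box[0],box[2]-box[1]]; e=max(e,key=lambda q:abs(q@d)/np.linalg.norm(q)); e=e*np.sign(e@d)
    return gr[:2],ctr,np.arctan2(d[1],d[0]),np.arctan2(e[1],e[0]),r[1]
E
python3 - <<'E'
from h import *
c=snap('top'); s=snap('scene')
t=lambda x,y:(230+(x+.5)/5.8-.5,130+(y+.5)/5.8-.5)
q=lambda x,y:(280+(x+.5)/6-.5,140+(y+.5)/6-.5)
L=[];W=[]
def add(w,l): L.append(l);W.append(w)
for n,(x,y),z,l in [('armL',(82,448),.034,(-.086,.158)),('armR',(708,448),.034,(-.086,-.158)),('bL',(82,70),.066,(.1,.158)),('bR',(710,70),.066,(.1,-.158))]:
    w=cast(c,*t(x,y),z)[:2]; print(n,w.round(4)); add(w,l)
for n,(x,y),z,l in [('S front right can',(412,388),.066,(0,-.158)),('S backright',(592,350),.066,(.1,-.158)),('S armR',(262,470),.034,(-.086,-.158)),('S armL',(70,183),.034,(-.086,.158)),('S frontleft',(192,108),.066,(0,.158))]:
    w=cast(s,*q(x,y),z)[:2]; print(n,w.round(4)); add(w,l)
L=np.array(L);W=np.array(W)
for sel in (slice(0,4),slice(4,9),slice(0,9)):
    l,w=L[sel],W[sel]; a=l-l.mean(0);b=w-w.mean(0)
    th=np.arctan2((a[:,0]*b[:,1]-a[:,1]*b[:,0]).sum(),(a*b).sum()); Rm=np.array([[np.cos(th),-np.sin(th)],[np.sin(th),np.cos(th)]])
    o=w.mean(0)-Rm@l.mean(0); print('lamp',o.round(4),th.round(4),(w-(l@Rm.T+o)).round(4).tolist())
for x in[(180,390),(600,388)]: print('web end',cast(c,*t(*x),.059).round(4))
for a in [(140,190),(268,362)]: print('web S',cast(s,*q(*a),.059).round(4))
for col in HS: print(col,[np.round(v,3) for v in trayfit(c,col,(160,210,480,280))])
E
```

```text
armL [0.5663 0.1244]
armR [ 0.5671 -0.1898]
bL [0.753  0.1243]
bR [ 0.7536 -0.1901]
S front right can [ 0.6488 -0.1806]
S backright [ 0.7546 -0.1826]
S armR [ 0.5653 -0.1799]
S armL [0.5657 0.124 ]
S frontleft [0.649 0.133]
lamp [ 0.653  -0.0328] 0.0014 [[-0.0005, -0.0007], [-0.0001, 0.0011], [0.0002, -0.001], [0.0004, 0.0006]]
lamp [ 0.6509 -0.0255] 0.0068 [[-0.0031, 0.003], [0.0026, 0.0002], [-0.0006, 0.0042], [0.0019, -0.0079], [-0.0008, 0.0005]]
lamp [ 0.6519 -0.0288] 0.0024 [[0.0008, -0.0046], [0.0009, -0.0028], [0.0015, -0.0052], [0.0013, -0.0036], [-0.0035, 0.0063], [0.0023, 0.004], [-0.0009, 0.0071], [0.0002, -0.005], [-0.0025, 0.0038]]
web end [0.592  0.0721 0.059 ]
web end [ 0.5935 -0.1349  0.059 ]
web S [0.5887 0.0635 0.059 ]
web S [ 0.5914 -0.1242  0.059 ]
blue [array([ 0.428, -0.298]), array([ 0.483, -0.275]), np.float64(0.389), np.float64(0.284), array([88.995, 75.411])]
yellow [array([0.452, 0.268]), array([0.51 , 0.276]), np.float64(0.144), np.float64(0.223), array([89.057, 73.142])]
red [array([ 0.445, -0.413]), array([ 0.487, -0.408]), np.float64(0.115), np.float64(-0.036), array([ 80.602, 115.982])]
```

Run:
```python
from h import *
c=snap('top'); s=snap('scene')
for col,u,us in (('blue',(267.5,172.5),(322.7,167)),('yellow',(296.5,172.5),(332.4,178.9)),('red',(326,172.5),(342.8,192.2))):
    print(col,cast(c,*u,.066).round(4),cast(s,*us,.066).round(4))
print('switch',cast(c,337,157.3,.075).round(4),cast(s,359,191.4,.075).round(4))
f=lambda b:cv2.resize(c['image'][b[1]:b[3],b[0]:b[2],::-1],None,fx=6,fy=6,interpolation=cv2.INTER_CUBIC)
cv2.imwrite('pics/trays.png',np.hstack([f((170,204,215,264)),f((362,210,450,270))]))
```

```text
blue [0.6616 0.0531 0.066 ] [0.6616 0.0561 0.066 ]
yellow [ 0.6618 -0.0301  0.066 ] [ 0.6621 -0.0284  0.066 ]
red [ 0.662  -0.1147  0.066 ] [ 0.6612 -0.114   0.066 ]
switch [ 0.7045 -0.146   0.075 ] [ 0.7065 -0.1396  0.075 ]
```

View pics/trays.png

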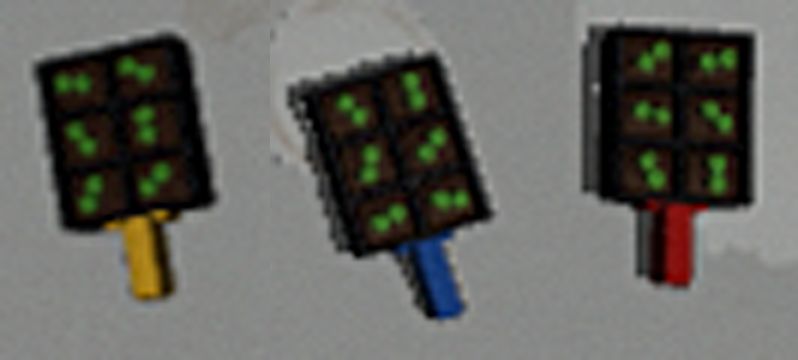

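The crops show the yellow tray at yaw of about +0.18 with its grip tip at (148,297), blue at about +0.31 with tip (448,316), and red at about 0 with tip (677,285). The tags in both views put the lamp centre at y ≈ -0.030. Rail first.

```bash
cat >> h.py <<'E'
LO=np.array([.6525,-.0305]); LT=.001
def lamp(x,y,z=0):
    return np.array([LO[0]+x*np.cos(LT)-y*np.sin(LT),LO[1]+x*np.sin(LT)+y*np.cos(LT),z])
def ori(psi,tilt=0):
    """tool down, tool x at yaw psi; tilt: rotation about world x by tilt"""
    Rm=np.array([[np.cos(psi),np.sin(psi),0],[np.sin(psi),-np.cos(psi),0],[0,0,-1]])
    return (R.from_rotvec([tilt,0,0])*R.from_matrix(Rm)).as_rotvec()
def st(m=''):
    print(m,'t%.1f'%manip.get_time(),manip.get_position().round(4) if hasattr(manip.get_position(),'round') else np.round(manip.get_position(),4),'w%.4f'%manip.get_width(),'g%.1f'%manip.get_grip_force(),'F',np.round(manip.get_contact_force(),1))
E
python3 - <<'E'
from h import *
c=snap('top')
for n,(x,y),o,th in (('yellow',(148,297),(170,204),.18),('blue',(178,316),(362,210),.31),('red',(407,285),(362,210),0)):
    t=cast(c,o[0]+(x+.5)/6-.5,o[1]+(y+.5)/6-.5,.029); print(n,t.round(4),'origin',(t[:2]+.081*np.array([np.cos(th),np.sin(th)])).round(4))
p=lamp(-.058,0,.05)
for psi in(np.pi/2,-np.pi/2,):
    print(psi,np.round(manip.solve_ik(p,ori(psi)),2))
for psi in(0,np.pi): print('lay',np.round(manip.solve_ik([.44,.4,.036],ori(psi)),2))
up=p+[0,0,.13]
manip.command_gripper(.05,60)
manip.move_to([.5,-.25,.3],ori(np.pi/2)); st()
manip.move_to(up,ori(np.pi/2)); manip.servo_line(p,ori(np.pi/2),.08); st()
manip.command_gripper(0,60); st('gripped')
E
```

```text
yellow [0.4328 0.2628 0.029 ] origin [0.5125 0.2773]
blue [ 0.4087 -0.3015  0.029 ] origin [ 0.4858 -0.2767]
red [ 0.4237 -0.4106  0.029 ] origin [ 0.5047 -0.4106]
1.5707963267948966 [-0.07  0.67  1.79 -0.    0.68 -0.07]Traceback (most recent call last):
  File "<stdin>", line 7, in <module>
    return _wrapfunc(a, 'round', decimals=decimals, out=out)
    return _wrapit(obj, method, *args, **kwds)
    result = getattr(arr, method)(*args, **kwds)
TypeError: unsupported operand type(s) for *: 'NoneType' and 'float'
```

Run:
```python
from h import *
p=lamp(-.058,0,.05)
for psi in(0,np.pi): print('lay',manip.solve_ik([.44,.4,.036],ori(psi)))
manip.command_gripper(.05,60)
manip.move_to([.5,-.25,.3],ori(np.pi/2)); st()
manip.move_to(p+[0,0,.13],ori(np.pi/2)); manip.servo_line(p,ori(np.pi/2),.08); st()
manip.command_gripper(0,60); st('gripped')
```

```text
lay [ 7.17801709e-01  6.91865503e-01  1.79157470e+00 -4.44089210e-16
  6.58152451e-01  2.28859804e+00]
lay [ 7.17801709e-01  6.91865503e-01  1.79157470e+00 -4.44089210e-16
  6.58152451e-01 -8.52994618e-01]
 t2.6 [ 0.4997 -0.2508  0.2999] w0.0500 g0.0 F [-0.6  0.2 -0. ]
 t5.5 [ 0.5948 -0.0306  0.0505] w0.0499 g0.0 F [-0.6  0.1  0.3]
gripped t5.9 [ 0.5947 -0.0306  0.0503] w0.0090 g59.3 F [-0.8  0.4  3.6]
```

Run:
```python
from h import *
p0=np.array([lamp(-.058,0)[0],lamp(-.058,0)[1],.05])
piv=p0.copy(); piv[1]+=.146; piv[2]=.0145
for f in (.04,.08,.12,.15):
    p=piv+R.from_rotvec([-f,0,0]).apply(p0-piv)+[0,-.001*f/.15,.0005]
    manip.servo_line(p,ori(np.pi/2,-f),.05); st('tilt %.2f'%f)
ax=np.array([0,-np.cos(.15),np.sin(.15)])
p=p+ax*.05; manip.servo_line(p,ori(np.pi/2,-.15),.06); st('out')
snap('scene','tilt')
```

```text
tilt 0.04 t6.2 [ 0.5944 -0.0288  0.0561] w0.0092 g58.5 F [ 0.  -0.4 -2.9]
tilt 0.08 t6.5 [ 0.5944 -0.0275  0.0617] w0.0092 g58.4 F [ 0.   0.1 -2.9]
tilt 0.12 t6.7 [ 0.5944 -0.0259  0.0674] w0.0095 g58.4 F [ 0.5 -1.  -2.6]
tilt 0.15 t7.0 [ 0.5945 -0.0245  0.0716] w0.0089 g58.4 F [-0.1 -0.1 -1.7]
out t8.0 [ 0.5944 -0.0739  0.0793] w0.0091 g63.4 F [-0.7  0.1 -2.4]
```

View pics/tilt.png

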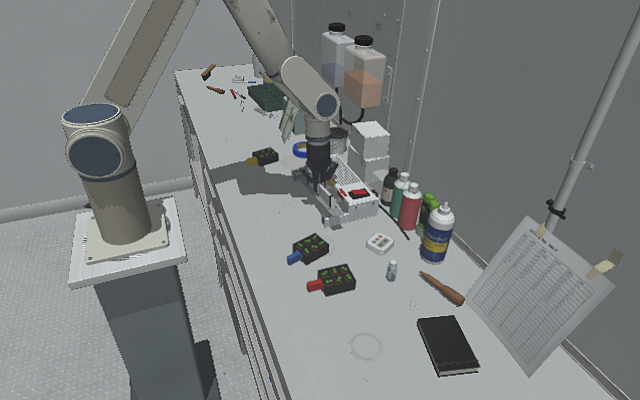

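The rail is out and still held, tilted above the right cheek at (330,215). Next I carry it aside.

Run:
```python
from h import *
p=np.array(manip.get_position())
manip.servo_line(p+[0,0,.1],ori(np.pi/2,-.15),.15)
manip.servo_line([.46,.05,.2],ori(np.pi/2),.15); st('level')
manip.servo_line([.45,.2,.2],ori(3*np.pi/4),.15)
manip.servo_line([.44,.4,.12],ori(np.pi),.15); st('over')
manip.servo_line([.44,.4,.037],ori(np.pi),.08); st('down')
manip.command_gripper(.03); st('open')
manip.servo_line([.44,.4,.17],ori(np.pi),.15)
snap('top','laid')
```

```text
level t10.2 [0.4607 0.0498 0.2   ] w0.0088 g63.6 F [-0.6 -0.2 -2.3]
over t12.9 [0.4401 0.3995 0.1202] w0.0094 g63.6 F [ 0.4 -0.3 -1.7]
down t14.1 [0.4404 0.4003 0.0374] w0.0092 g63.7 F [ 0.3 -1.1 -1.9]
open t14.5 [0.4403 0.4002 0.0374] w0.0300 g0.0 F [ 0.2 -0.5  0.2]
```

```bash
cat >> h.py <<'E'
C0={'blue':(389.6,255.4),'yellow':(193.1,246.3),'red':(429.7,249.6)}
TIP={'blue':(.4087,-.3015,.31),'yellow':(.4328,.2628,.18),'red':(.4237,-.4106,0.)}
BAY={'blue':.084,'yellow':0.,'red':-.084}
BOX={'blue':(355,205,460,290),'yellow':(150,205,260,290),'red':(380,205,520,290)}
def check(col):
    c=snap('top'); b=max(blobs(c,col,BOX[col],15),key=lambda x:x[0]); d=b[1]-C0[col]; print(col,'grip shift px',d.round(1)); return np.hypot(*d)<1.5
def grasp(col,z=.031):
    x,y,th=TIP[col]; u=np.array([np.cos(th),np.sin(th),0]); p=np.array([x,y,z])+.008*u
    manip.move_to(p+[0,0,.1],ori(th)); manip.servo_line(p,ori(th),.1); st('at')
    manip.command_gripper(0,50); st('grip '+col)
    return p
def bring(col,z=.031):
    b=BAY[col]; q=lamp(-.138-.074,b,z)
    p=np.array(manip.get_position()); 
    manip.servo_line([q[0]-.01,(p[1]+q[1])/2,z],ori((TIP[col][2]+LT)/2),.12)
    manip.servo_line(q,ori(LT),.12); st('front')
def push(col,z=.031):
    b=BAY[col]
    manip.servo_line(lamp(-.100,b,z),ori(LT),.1); st('mouth')
    manip.servo_line(lamp(-.045,b,z),ori(LT),.08); st('deep')
    for i in range(14):
        x=-.042+.0025*i
        manip.servo_line(lamp(x,b,z),ori(LT),.03); F=np.array(manip.get_contact_force())
        if F[0]<-9 : break
    st('stop x=%.4f'%x)
def release(col):
    manip.command_gripper(.03); st('rel'); p=np.array(manip.get_position())
    manip.servo_line(p+[0,0,.14],ori(LT),.15)
E
python3 - <<'E'
from h import *
manip.move_to([.45,.05,.25],ori(.5))
if check('blue'):
    manip.command_gripper(.04); grasp('blue'); bring('blue'); snap('top','blue1')
E
```

```text
blue grip shift px [0. 0.]
at t20.1 [ 0.4167 -0.2993  0.0315] w0.0401 g0.0 F [ 1.  -0.4 -0.1]
grip blue t20.5 [ 0.4167 -0.2994  0.0317] w0.0128 g53.5 F [-0.5  0.6  7. ]
front t23.7 [0.4406 0.0538 0.0315] w0.0125 g54.1 F [ 0.2 -0.2  9.9]
```

View pics/blue1.png

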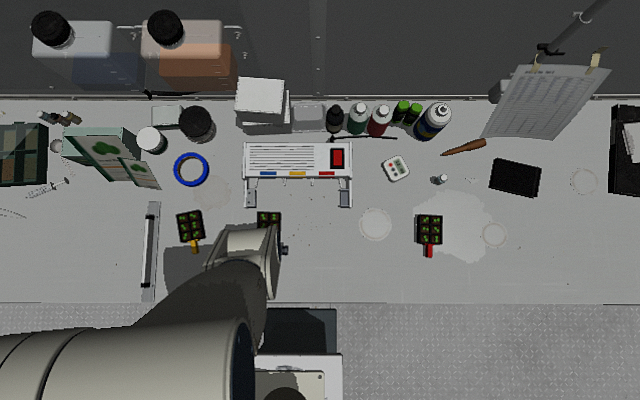

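The blue tray at (269,217) is square in front of its bay, and the rail lies flat at (150,250). I push the tray in.

Run:
```python
from h import *
push('blue'); release('blue')
manip.move_to([.45,.0,.25],ori(0.1)); snap('top')
print(check('yellow'),check('red'))
```

```text
mouth t25.1 [0.5507 0.0539 0.0312] w0.0128 g54.8 F [-5.1  0.2 10.2]
deep t25.9 [0.6068 0.054  0.0312] w0.0128 g54.2 F [-1.5 -0.3  5.4]
stop x=-0.0195 t28.4 [0.6288 0.0541 0.0312] w0.0127 g55.7 F [-12.9  -0.6  18.7]
rel t28.7 [0.6328 0.0538 0.0307] w0.0298 g0.0 F [ 1.   0.5 -0. ]
yellow grip shift px [ 0.2 -0.4]
red grip shift px [ 0. -0.]
True True
```

Run:
```python
from h import *
manip.command_gripper(.04)
for c in('yellow','red'):
    if not check(c): break
    grasp(c); bring(c); push(c); release(c); manip.command_gripper(.04)
    manip.move_to([.42,.05,.28],ori(0.1))
manip.move_to([.3,-.4,.3],ori(.5))
c=snap('top','after3'); s=snap('scene')
f=lambda c,b,k:cv2.resize(c['image'][b[1]:b[3],b[0]:b[2],::-1],None,fx=k,fy=k,interpolation=cv2.INTER_CUBIC)
cv2.imwrite('pics/in3t.png',f(c,(140,135,365,290),3.5)); cv2.imwrite('pics/in3s.png',f(s,(280,140,390,235),6))
```

```text
yellow grip shift px [ 0.2 -0.4]
at t33.4 [0.441  0.2644 0.0315] w0.0405 g0.0 F [0.2 0.3 1.4]
grip yellow t33.7 [0.441  0.2645 0.0315] w0.0127 g50.0 F [-0.   0.6  4.7]
front t36.5 [ 0.4396 -0.0318  0.0313] w0.0127 g50.9 F [-0.7 -1.  10.1]
mouth t37.7 [ 0.5498 -0.0317  0.0308] w0.0126 g51.6 F [-4.1  0.3  8.6]
deep t38.6 [ 0.6058 -0.0318  0.0308] w0.0130 g51.2 F [-1.3  0.7  5.6]
stop x=-0.0220 t40.8 [ 0.6265 -0.0318  0.0308] w0.0130 g52.2 F [-9.3  0.5 13.8]
rel t41.1 [ 0.6298 -0.0312  0.0305] w0.0300 g0.0 F [-0.  -0.5  0.3]
red grip shift px [ 0. -0.]
at t46.4 [ 0.4321 -0.411   0.0316] w0.0402 g0.0 F [0.7 0.3 0.6]
grip red t46.8 [ 0.432  -0.411   0.0316] w0.0133 g52.1 F [-0.3 -0.2  3.3]
front t49.5 [ 0.4403 -0.1136  0.0314] w0.0129 g53.0 F [0.5 1.4 8.9]
mouth t50.8 [ 0.5496 -0.113   0.0311] w0.0128 g54.0 F [-7.2  0.5 13.6]
deep t51.6 [ 0.6057 -0.1131  0.0311] w0.0125 g53.5 F [-3.3  0.6 10.4]
stop x=-0.0195 t54.1 [ 0.6281 -0.113   0.0311] w0.0125 g54.9 F [-14.8  -0.6  20.5]
rel t54.5 [ 0.6325 -0.1137  0.0304] w0.0298 g0.0 F [-0.4  0.7  0.1]
```

View pics/in3t.png

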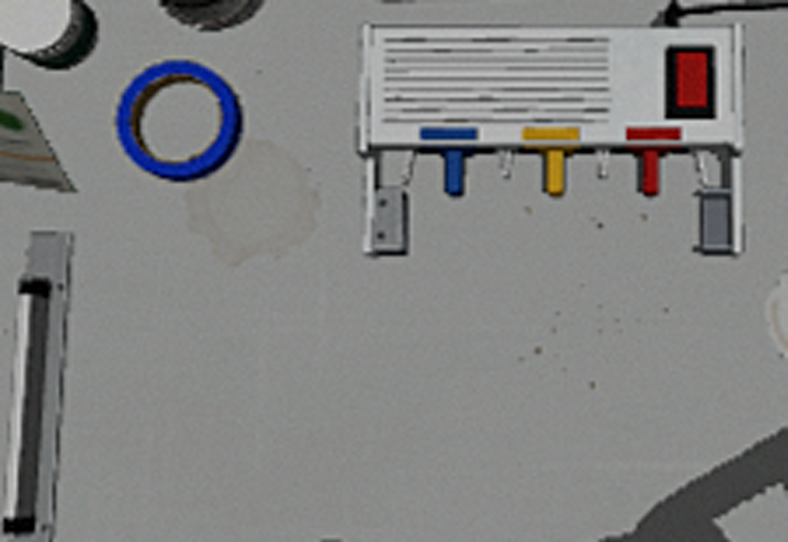

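View pics/in3s.png

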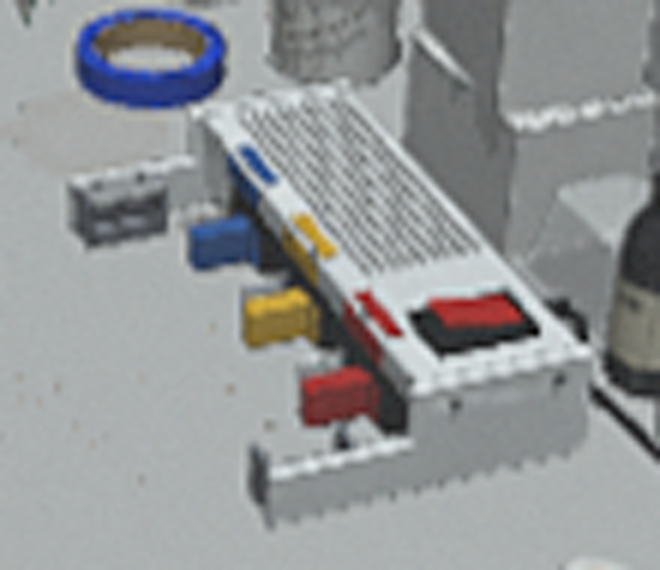

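All three grips show evenly under their tags, with the tips at crop row 195 (columns 454, 556 and 651), and the rail lies at left with its web from (35,285) to (18,525). I check these numerically, then re-grasp the rail at the pose where I laid it.

Run:
```python
from h import *
c=snap('top'); t=lambda x,y:(140+(x+.5)/3.5-.5,135+(y+.5)/3.5-.5)
for n,x in(('blue',454),('yellow',556),('red',651)): print(n,'tip',cast(c,*t(x,195),.029).round(4),'want',lamp(-.034,BAY[n]).round(4))
for p in((34,280),(18,533)): print('web end',cast(c,*t(*p),.045).round(4))
for b in ('blue','yellow','red'): print(b,[(a,cast(c,*ce,.02).round(3)) for a,ce,_ in blobs(c,b,(250,176,350,200),8)])
manip.command_gripper(.03)
manip.move_to([.44,.4,.15],ori(np.pi)); manip.servo_line([.44,.4,.036],ori(np.pi),.1); st()
manip.command_gripper(0,70); st('grip')
manip.servo_line([.44,.4,.06],ori(np.pi),.1); st('lift')
```

```text
blue tip [0.6161 0.0515 0.029 ] want [0.6184 0.0535 0.    ]
yellow tip [ 0.6163 -0.0344  0.029 ] want [ 0.6185 -0.0305  0.    ]
red tip [ 0.6165 -0.1143  0.029 ] want [ 0.6186 -0.1145  0.    ]
web end [0.5416 0.3923 0.045 ]
web end [0.3391 0.3903 0.045 ]
blue [(57, array([0.638, 0.054, 0.02 ]))]
yellow [(58, array([ 0.639, -0.032,  0.02 ]))]
red [(48, array([ 0.639, -0.114,  0.02 ]))]
 t63.2 [0.4404 0.4004 0.0367] w0.0299 g0.0 F [ 0.  -0.1  0.6]
grip t63.5 [0.4404 0.4004 0.0368] w0.0091 g69.3 F [-0.4 -1.1  5.9]
lift t63.9 [0.4402 0.4002 0.0605] w0.0090 g68.2 F [-0.1 -0.2 -2.8]
```

```bash
cat >> h.py <<'E'
def tiltpose(f):
    p0=lamp(-.058,0,.05); piv=p0.copy(); piv[1]+=.146; piv[2]=.0145
    return piv+R.from_rotvec([-f,0,0]).apply(p0-piv)+[0,-.001,.0005]
AX=np.array([0,-np.cos(.15),np.sin(.15)])
E
python3 - <<'E'
from h import *
manip.servo_line([.44,.4,.15],ori(np.pi),.15)
manip.servo_line([.45,.2,.2],ori(3*np.pi/4),.15)
manip.servo_line([.46,.03,.2],ori(np.pi/2),.15); st('turned')
po=tiltpose(.15)+AX*.05
manip.servo_line(po+[0,0,.1],ori(np.pi/2,-.15),.15)
manip.servo_line(po,ori(np.pi/2,-.15),.1); manip.hold(.2); st('pre')
c=snap('top'); s=snap('scene')
f=lambda c,b,k:cv2.resize(c['image'][b[1]:b[3],b[0]:b[2],::-1],None,fx=k,fy=k,interpolation=cv2.INTER_CUBIC)
cv2.imwrite('pics/pre.png',np.hstack([f(c,(230,130,370,220),3),f(s,(280,142,388,232),3)]))
E
```

```text
turned t67.5 [0.46   0.0305 0.2   ] w0.0088 g68.1 F [ 0.2 -0.2 -2.7]
pre t70.1 [ 0.5949 -0.0741  0.0801] w0.0088 g68.1 F [-0.7 -0.3 -3.2]
```

View pics/pre.png

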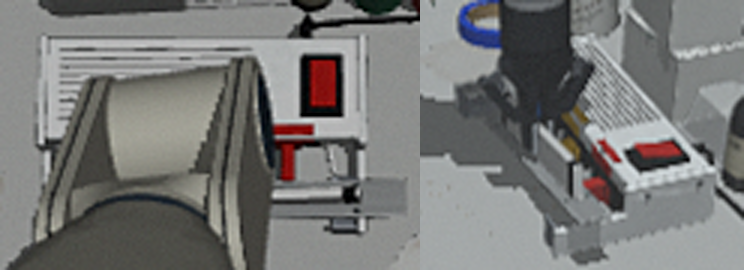

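The rail is still held, tilted over the cradle: its right foot end is at (405,195) and the red grip is clear behind it. I check the web end for slip against prediction, then insert.

Run:
```python
from h import *
c=snap('top')
w=cast(c,230+(357.5)/3-.5,130+(194)/3-.5,.105); e=cast(c,230+407/3-.5,130+195/3-.5,.071); print('web end',w.round(4),'pred y -.177; foot end',e.round(4),'pred y -.223')
for k in(.04,.03,.02,.01,.005,0):
    manip.servo_line(tiltpose(.15)+AX*k,ori(np.pi/2,-.15),.05); st('in %.3f'%k)
    if np.abs(np.array(manip.get_contact_force())[:2]).max()>8: break
else:
    for f in(.11,.07,.04,.02):
        manip.servo_line(tiltpose(f),ori(np.pi/2,-f),.04); st('tilt %.2f'%f)
        if np.abs(np.array(manip.get_contact_force())[:2]).max()>10: break
```

```text
web end [ 0.5928 -0.176   0.105 ] pred y -.177; foot end [ 0.5975 -0.2252  0.071 ] pred y -.223
in 0.040 t70.6 [ 0.5945 -0.0637  0.0778] w0.0089 g68.1 F [-0.7  0.2 -2.9]
in 0.030 t71.0 [ 0.5944 -0.0539  0.0763] w0.0086 g68.1 F [-0.3 -0.8 -2.4]
in 0.020 t71.3 [ 0.5945 -0.044   0.0749] w0.0087 g68.1 F [-0.   0.9 -3.1]
in 0.010 t71.7 [ 0.5945 -0.0341  0.0733] w0.0088 g68.1 F [ 0.2 -0.7 -2.6]
in 0.005 t71.9 [ 0.5945 -0.0293  0.0726] w0.0089 g68.1 F [-0.3 -0.5 -2.8]
in 0.000 t72.2 [ 0.5945 -0.0243  0.0719] w0.0088 g68.2 F [ 0.3 -0.9 -1.5]
tilt 0.11 t72.5 [ 0.5943 -0.0272  0.0663] w0.0089 g68.3 F [-0.7  0.4 -1.5]
tilt 0.07 t72.8 [ 0.5944 -0.029   0.0607] w0.0088 g68.3 F [ 0.5  0.1 -2.2]
tilt 0.04 t73.0 [ 0.5944 -0.0301  0.0564] w0.0091 g68.2 F [ 0.1 -0.9 -2.5]
tilt 0.02 t73.3 [ 0.5944 -0.0308  0.0535] w0.0089 g68.2 F [-0.1  0.4 -1.5]
```

Run:
```python
from h import *
manip.servo_line(tiltpose(0)-[0,0,.0005],ori(np.pi/2),.03); manip.hold(.2); st('level')
manip.command_gripper(.03); manip.hold(.3); st('rel')
p=np.array(manip.get_position()); manip.servo_line(p+[0,0,.13],ori(np.pi/2),.12)
manip.command_gripper(0); manip.move_to([.42,-.4,.3],ori(np.pi/2))
c=snap('top'); s=snap('scene')
f=lambda c,b,k:cv2.resize(c['image'][b[1]:b[3],b[0]:b[2],::-1],None,fx=k,fy=k,interpolation=cv2.INTER_CUBIC)
cv2.imwrite('pics/seat.png',np.hstack([f(c,(236,136,358,214),3.6),f(s,(288,150,378,228),3.6)]))
for col in HS:
  for cam,im,b in(('top',c,(240,140,360,205)),('scene',s,(290,160,385,215))): print(cam,col,[(a,ce.round(1)) for a,ce,_ in blobs(im,col,b)])
```

```text
level t73.8 [ 0.5951 -0.0313  0.0509] w0.0086 g69.4 F [-0.6  1.3  6.1]
rel t74.4 [ 0.5945 -0.0316  0.0499] w0.0299 g0.0 F [0.8 0.1 0.2]
top blue [(48, array([267.5, 173. ])), (57, array([269. , 183.4]))]
scene blue []
top yellow [(48, array([296.5, 173. ])), (58, array([298.1, 183.5]))]
scene yellow [(14, array([332.4, 178.9])), (14, array([329.8, 182.4])), (75, array([327.3, 192. ]))]
top red [(143, array([337. , 157.4])), (45, array([326., 173.])), (48, array([325.5, 183.5]))]
scene red [(13, array([342.8, 192.2])), (56, array([359.1, 191.4])), (29, array([335.1, 203.7]))]
```

View pics/seat.png

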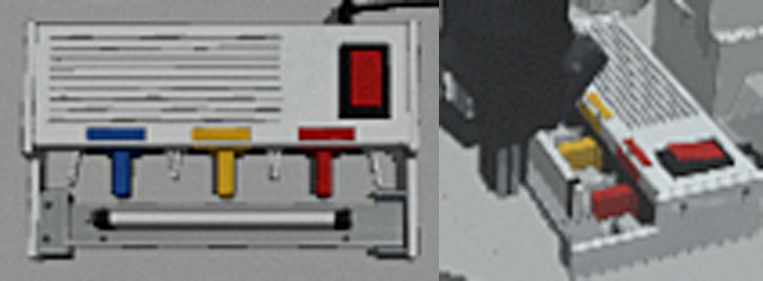

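The rail is back level in both seats with the web at crop row 218, as it was at the start, and all the trays are home. Now the rocker.

Run:
```python
from h import *
x,y=.688,-.144
manip.move_to([x,y,.2],ori(np.pi/2)); manip.servo_line([x,y,.115],ori(np.pi/2),.1); st()
z=.115; 
while z>.078:
    z-=.0015; manip.servo_line([x,y,z],ori(np.pi/2),.03); F=manip.get_contact_force()[2]
    if F>1: print(round(z,4),round(float(F),1))
    if F>14: break
st('pressed'); manip.servo_line([x,y,.2],ori(np.pi/2),.12)
manip.move_to([.35,-.5,.3],ori(np.pi/4))
c=snap('top'); s=snap('scene')
for cam,im,b in(('top',c,(320,140,360,170)),('scene',s,(345,180,380,200))): print(cam,[(a,ce.round(1),q) for a,ce,q in blobs(im,'red',b)])
f=lambda c,b,k:cv2.resize(c['image'][b[1]:b[3],b[0]:b[2],::-1],None,fx=k,fy=k,interpolation=cv2.INTER_CUBIC)
cv2.imwrite('pics/end.png',np.hstack([f(c,(236,136,358,214),3.4),f(s,(280,145,388,223),3.4)]))
```

```text
t80.1 [ 0.6886 -0.1441  0.1157] w-0.0002 g0.0 F [-0.5 -0.5 -0.5]
0.1 6.8
0.0985 14.8
pressed t82.9 [ 0.688  -0.144   0.1003] w0.0002 g7.7 F [-6.3  0.9 14.8]
top [(144, array([337. , 157.5]), array([333, 150,   9,  16], dtype=int32))]
scene [(64, array([358.6, 191.6]), array([352, 188,  15,   8], dtype=int32))]
```

View pics/end.png

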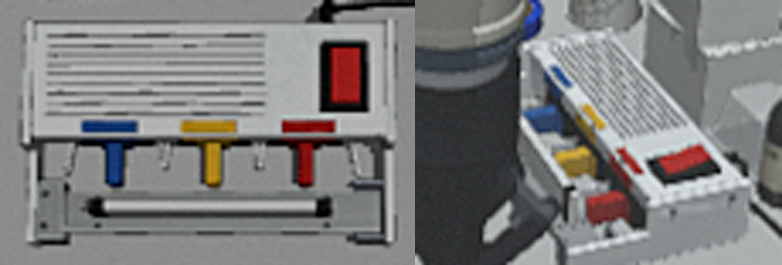

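The rocker blob in the scene view grew (55 to 64 px) but travel was only about 3 mm before it blocked, so it may be only partly down. I press again further forward, with the narrow side of the pads along x.

```bash
cat > press.py <<'E'
from h import *
import sys
x,y,psi=float(sys.argv[1]),-.143,0.
manip.move_to([x,y,.2],ori(psi)); manip.servo_line([x,y,.108],ori(psi),.1); st()
z=.108
while z>.085:
    z-=.001; manip.servo_line([x,y,z],ori(psi),.03); F=manip.get_contact_force()[2]
    if F>1: print(round(z,4),round(float(manip.get_position()[2]),4),round(float(F),1))
    if F>22: break
st('pressed'); manip.servo_line([x,y,.2],ori(psi),.12)
manip.move_to([.35,.45,.35],ori(.9))
s=snap('scene')
print([(a,ce.round(1),q) for a,ce,q in blobs(s,'red',(345,180,380,200))])
cv2.imwrite('pics/sw%s.png'%sys.argv[1],cv2.resize(s['image'][145:223,280:388,::-1],None,fx=6,fy=6,interpolation=cv2.INTER_CUBIC))
E
python3 press.py .681
```

```text
t88.7 [ 0.6816 -0.1431  0.1087] w0.0001 g0.0 F [0.  0.4 0.1]
0.099 0.0996 4.8
0.098 0.0994 11.2
0.097 0.0992 16.4
0.096 0.099 22.3
pressed t91.7 [ 0.6813 -0.1431  0.099 ] w-0.0000 g11.8 F [-9.2  1.5 22.3]
[(65, array([358.7, 191.6]), array([352, 188,  15,   8], dtype=int32))]
```

View pics/sw.681.png

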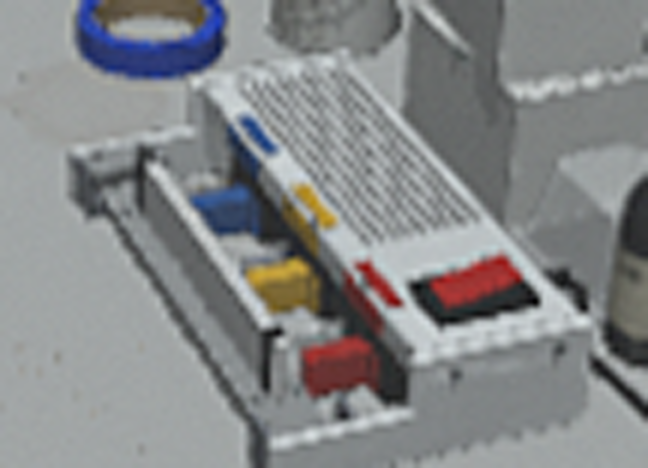

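The rocker has tilted (back edge now up, at (505,256)-(523,278)), but a closed gripper tip could be resting on the bezel. I repeat with a single finger, which fits wholly inside the front half, to be sure it reaches its stop.

Run:
```python
from h import *
x,y,psi=.6627,-.144,np.pi/2
manip.command_gripper(.04)
manip.move_to([x,y,.2],ori(psi)); manip.servo_line([x,y,.108],ori(psi),.1); st()
z=.108
while z>.083:
    z-=.001; manip.servo_line([x,y,z],ori(psi),.02); F=manip.get_contact_force()[2]
    if F>.8: print(round(z,4),round(float(manip.get_position()[2]),4),round(float(F),1))
    if F>20: break
st('pressed'); manip.servo_line([x,y,.2],ori(psi),.12)
manip.move_to([.35,.45,.35],ori(.9))
s=snap('scene'); print([(a,ce.round(1),q) for a,ce,q in blobs(s,'red',(345,180,380,200))])
c=snap('top')
for col in HS: print(col,[(a,ce.round(1)) for a,ce,_ in blobs(c,col,(240,140,360,205))])
# rocker edge heights: corners from the 6x crops, rays met with planes y = edge
q=lambda u,v,o:(280+(u+.5)/6-.5,o+(v+.5)/6-.5)
for n,o,P in(('off',140,[(430,300),(508,294),(443,328),(523,318)]),('now',145,[(430,285),(505,256),(443,307),(523,278)])):
    for (u,v),X in zip(P,(.6815,.7275,.6815,.7275)):
        O,d=ray(s,*q(u,v,o)); print(n,X,(O+d*(X-O[0])/d[0]).round(4))
```

```text
t99.2 [ 0.6633 -0.1442  0.1087] w0.0400 g0.0 F [ 0.8  0.8 -0.3]
0.098 0.0983 1.5
0.097 0.098 7.7
0.096 0.0978 12.7
0.095 0.0976 19.4
0.094 0.0974 24.7
pressed t102.7 [ 0.6633 -0.1441  0.0974] w0.0398 g13.2 F [-9.   2.2 24.7]
[(64, array([358.6, 191.6]), array([352, 188,  15,   8], dtype=int32))]
blue [(48, array([267.5, 173. ])), (49, array([269.4, 183.5]))]
yellow [(48, array([296.5, 173. ])), (58, array([298.1, 183.5]))]
red [(144, array([337. , 157.5])), (45, array([326., 173.])), (48, array([325.5, 183.5]))]
off 0.6815 [ 0.6815 -0.1324  0.0833]
off 0.7275 [ 0.7275 -0.1354  0.0785]
off 0.6815 [ 0.6815 -0.1493  0.076 ]
off 0.7275 [ 0.7275 -0.1535  0.0744]
now 0.6815 [ 0.6815 -0.1338  0.0745]
now 0.7275 [ 0.7275 -0.1314  0.0812]
now 0.6815 [ 0.6815 -0.1502  0.0707]
now 0.7275 [ 0.7275 -0.1524  0.0802]
```

Run:
```python
from h import *
manip.move_to([.35,-.5,.35],ori(np.pi/4)); manip.hold(.5)
c=snap('top')
for col in HS: print(col,[(a,ce.round(1)) for a,ce,_ in blobs(c,col,(240,140,360,205))])
cv2.imwrite('pics/fin.png',cv2.resize(c['image'][136:214,160:460,::-1],None,fx=2.6,fy=2.6,interpolation=cv2.INTER_CUBIC)); st()
```

```text
blue [(48, array([267.5, 173. ])), (52, array([269.2, 183.6]))]
yellow [(48, array([296.5, 173. ])), (58, array([298.1, 183.5]))]
red [(144, array([337. , 157.5])), (45, array([326., 173.])), (48, array([325.5, 183.5]))]
 t110.1 [ 0.35 -0.5   0.35] w0.0399 g0.0 F [ 0.   0.1 -0.2]
```

View pics/fin.png

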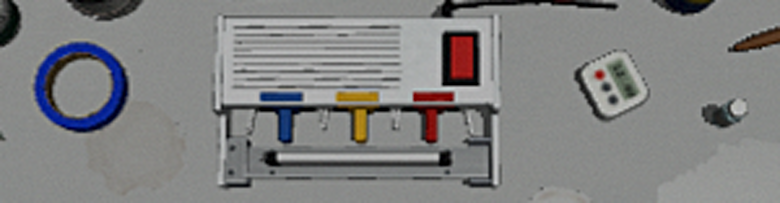

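The final view shows the trays home, with grips at (285,125), (360,125) and (431,125). The rail is level in its seats, the rocker is pressed and the bystanders are where they were. The change in the blue blob is only lighting, so I hand in.

```bash
python3 -c "
from h import *
print(manip.sign_off())"
```

```text
the job is handed in; nothing more can be done
None
```

I handed the job in at about 110 s: all three trays sit home in their bays, the guard rail is back level in both seats, and the red rocker is pressed to its stop. The hand-in returned no verdict, and I judged the rocker on only by its hard stop and the camera.

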